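# Close the buffing machine's guard and lock it in with the tongue key

## Task

Make the buffing machine ready to run: first slide its guard fully shut over the wheel. Then take the tongue key out of its wooden rest and push the tongue straight into the slot of the leaning interlock switch until the key's collar sits flat on the switch face, and let go. Leave the tray of bolts where it is.

Things in the scene. Friction and masses are not known exactly. Their poses are not given: they have to be found in the camera images.
- guard (a joint): Opening of the machine's sliding guard, m: 0 = fully shut over the wheel (hard stop), up to 0.13 = open. The guard slides along the machine's y axis; to shut it, its handle moves towards the machine's +y by exactly this amount. It resists with about 2.5 N of friction and stays where it is left.
- guard_handle (a point): Centre of the black upright handle block on top of the clear, aluminium-framed guard, moving with it; 0.239 m above the bench. The block is 40 mm (x) by 22 mm (y) by 50 mm (z): its top is 23 mm above this point, the guard's plate 25 mm below (guard 100 mm long in y). Axes as the machine's: y is the direction of shutting, z up.
- slot_mouth (a point): Centre of the slot's mouth in the upper face (80 mm in x, 60 in y) of the grey interlock switch, fixed at the machine's front, motor end, 0.132 m high. z points straight out of the slot, leaning 27 deg from vertical to the machine's -x; x is the slot's long way; y is level. Slot 34 (x) by 8.5 (y) mm, 55 mm deep, 3 mm lead-in chamfer. The tongue goes in along -z, either way round.
- key_grip (a point): Centre of the black grip, 36 (x) by 24 (y) by 67 (z) mm, of the loose 150 g tongue key: its top 35 mm above, its foot 32 mm below this point. Then a collar 46 x 30 mm, 8 mm thick, and a flat steel tongue 30 (x) by 5 (y) mm, 45 mm long, tip 85 mm below this point, last 6 mm narrowed. z points from tip to grip. At the start it stands tongue down in its rest, this point 0.100 m high.
- key_seat (a point): Centre of the underside of the key's collar, 40 mm below key_grip along the key's z, where the tongue begins; it meets slot_mouth when the tongue is fully home. Same axes as key_grip.
- rest: Wooden block 90 x 70 x 60 mm high, fixed to the bench left or right of the machine, in whose top slot (36 x 11 mm, 52 mm deep, long side along its x) the key stands at the start. Origin at the centre of its underside, z up.
- tray: Loose steel tray of bolts, 130 x 90 x 35 mm, on the other side of the machine from the rest; a bystander. Origin at the centre of its underside.
- machine: Buffing machine fixed to the bench at a varying place and yaw: grey base 320 x 340 x 20 mm, motor at its -y end, 140 mm wheel at its +y end. Origin at bench level near its middle; x away from the operator, y along the guard's slide towards shut, z up. Its highest point is the top of the guard's handle, 0.262 m above the bench.
Mind the look-alikes: they are no part of the job. What is shaped like the part that bears key_grip but red or white is not meant.

How it is judged (in metres and radians):
On the way, in this order (a step that is already met when the one before it is completed fails the run):
1. the guard is fully shut, with the key not yet in the switch (value of joint guard below 0.006 m and distance between key_seat and slot_mouth above 0.05 m), for 0.2 s.
2. the tongue is fully home in the slot (value of joint guard below 0.006 m and distance between key_seat and slot_mouth below 0.006 m and angle between the z axis of key_seat and the z axis of slot_mouth, either way round below 0.1 rad), for 0.2 s.
At the end, for the whole second after the job is handed in: The guard is shut to within 6 mm, and the key stands released in the switch with its tongue fully home: the collar's underside centre within 6 mm of the slot mouth's centre and the key within 0.1 rad of the slot's direction (all of step 2); the robot touches nothing.
It fails at once if the tray of bolts is moved more than 30 mm (distance of tray from where it was at the start of the episode above 0.03 m).
It also fails if it takes over 64 s, if anything falls off the work surface, if the arm or the gripper's body presses on something with over 40 N, if the wrist force passes 120 N, or if a joint passes its speed limit or range.

## Robot

A 6-joint arm with a two-finger parallel gripper is mounted at the origin on the work surface. World frame = base frame: x ahead of the robot, y to its left, z up, the work surface at z = 0. Lengths are in mm, angles in rad, forces in N, time in s.
With the tool pointing down it reaches from about 350 to 875 mm from the base axis. Payload 4.2 kg.
Tool frame: the origin (TCP) lies midway between the tips of the shut fingers; the grasp point (between the pads) lies 19 mm behind it; z points along the fingers, y is the direction in which the jaws open and shut (so a half turn about z gives the same grasp; the last joint's range is limited). The gripper opens to 85 mm and grips with 20 to 120 N. Pads are 22 mm wide; open, the fingers measure 114 mm over their backs; the gripper's body (76 mm by 85 mm) begins 54 mm behind the grasp point. The pads swing forward as they close: fully open they stand 13 mm farther back than shut.
Start: joints at [1.486, 0.385, 0.008, 0, -1.194, -0.259], TCP at [210.634, 588.415, 202.912] pointing down, gripper open.
Joint ranges: [-3.14, 3.14], [-1.21, 2.06], [-1.07, 1.41], [-3.16, 2.05], [-2.99, -0.16], [-3.1, 3.1]. Speed limits (rad/s): [2.79, 2.79, 3.14, 3.14, 3.14, 3.14].

## Interface

Orientations are given as a unit quaternion [x, y, z, w].
In Python, from bench import arm gives the robot as it stands.
- The arm moves only by the tool send_rows, never from a script. Its arguments are lists of equal length, an entry for each row: "translation": the shift along the tool's x, y, z in mm, a list of three; "dr": the turn, a rotation vector about the tool's x, y, z in degrees, a list of three; "grip": the finger opening in mm, from 0 to 85.4. In form: {"translation": [[dx, dy, dz], ...], "dr": [[ax, ay, az], ...], "grip": [grip, ...]}. A call has exactly 5 rows; each row shifts and turns the commanded pose from where the row before left it, along the tool's axes as they then stand; what a row does not reach is not made up. A row lasts 1/8 s, in which the tool goes at most 62.5 mm and 10.7 degrees, less where a joint would pass 70% of its speed; a pose out of reach is approached as far as the arm can. A call with a gripper value outside its range is refused whole. The fingers move at their own pace and stop on an object; the grip force is fixed at half the most. Time passes only in rows, so rows that do not move let the fingers close, or fill a call up. It gives the time, the measured TCP pose, the force and the opening at its end, in the units of the state.
- arm.read_state(): the state, without advancing time (a new reading comes with each control period).
- arm.get_image(name): name is "scene" or "side" or "wrist"; returns the picture (384x512x3 uint8, red, green, blue); there is no depth.
- arm.camera_info(name): a dict with "fx", "fy", "cx", "cy" (pixels), "cam_to_world" (4x4, takes a point from camera to world coordinates). Camera axes: x right, y down, z forward; pixel columns grow to the right and rows downward; lengths in mm; the calibration is good to about 2 mm. A picture is of the moment at which its call begins: read the wrist's pose just before it. camera_info takes no time and is no camera call; for the wrist camera it gives the pose at the moment of the call.
- arm.job_done(): hands the job in, once; it reports no verdict.
Trained networks look in the newest picture that a camera, given by its name, has taken for a name from the list of things; names that differ only in an ending like _2 or _b are one class to them, and where a whole thing is asked for, a point or a joint stands for the part that bears it (a point fixed in the world has none). Each returns a list of dicts, best first, with "confidence" (0 to 1); they miss things now and then, are a little off and sometimes report something else, mostly with a low value. They report only what shows in the picture. A call takes as long as a camera call. They do not tell look-alikes from the thing itself.
- arm.search_frame(thing, camera): "xyz" ([x, y, z] in mm, in world coordinates, good to about 4 mm: the middle of the surface that is visible of it).
- arm.place_of(thing, camera): "xyz" ([x, y, z] in mm, in world coordinates, good to about 4 mm: a listed point, or the origin of a listed thing).
The state is a dict: "clock": time; "joints": joint angles; "joint_vel": joint speeds; "joint_efforts": joint torques, N m; "position": TCP position; "ee_rot": TCP orientation; "contact_force": force on the tool from outside, world axes, zero at the start; "wrist_torque": the same for the moment, N m; "gripper_width": finger opening in mm.
Only numpy, scipy, OpenCV 4.12 (cv2) and the standard library are available. Lean on these libraries where they do the work, as an engineer would, in place of code of your own. Each camera call takes 0.05 s, during which the arm holds its last target.

## Working session

There is one attempt and no reset: what is moved stays moved. The work goes in short steps, Python scripts to look and compute and a tool call to move; the robot and the scene stay as the last step left them, time stands still between calls to the robot, and variables do not carry over. Pictures are saved under pics/ and viewed, and the job is handed in when it is done.

Besides the shell and the picture viewer there is one more tool, called after "Call:" by a JSON object that holds its "api" and its "payload". send_rows: Moves the arm, as the interface text tells. Its arguments: {"type":"object","properties":{"translation":{"type":"array"},"dr":{"type":"array"},"grip":{"type":"array"}},"required":["translation","dr","grip"]}

```bash
ls; mkdir -p pics
python3 - <<'E'
from bench import arm
import cv2,json
s=arm.read_state(); print(s)
for n in ("scene","side"):
    im=arm.get_image(n); cv2.imwrite(f"pics/{n}0.png",im[:,:,::-1])
    for t in ("guard_handle","slot_mouth","key_grip","rest","tray","machine"):
        r=arm.place_of(t,n); print(n,t,[(x["confidence"],[round(float(v)) for v in x["xyz"]],[k for k in x if k not in("confidence","xyz")]) for x in r])
print(arm.read_state()["clock"])
E
```

```text
pics
{'clock': 0.0, 'joints': array([ 1.48559118e+00,  3.85549949e-01,  6.64288409e-03, -4.82036248e-04,
       -1.19397732e+00, -2.58605272e-01]), 'joint_vel': array([ 7.99781133e-04,  6.21945246e-04, -8.40799782e-04,  1.58166807e-03,
        2.48731837e-03, -8.58720879e-05]), 'joint_efforts': array([-9.32030853e-04, -3.92293274e+01,  1.88401830e+01,  4.18621972e+00,
       -4.64216253e-03, -1.78407475e-06]), 'position': array([210.44338962, 587.83671753, 201.83481339]), 'ee_rot': array([ 9.85244874e-01, -1.71147299e-01, -1.32770118e-04,  1.05950508e-03]), 'contact_force': array([-0.35197433,  0.19357504,  0.22534754]), 'wrist_torque': array([-0.01307467,  0.02585122,  0.02425932]), 'gripper_width': 85.36234546376053}
scene guard_handle [(0.92, [618, 46, 238], [])]
scene slot_mouth [(0.75, [535, -91, 135], [])]
scene key_grip [(0.62, [484, 513, 83], []), (0.5, [470, 397, 100], [])]
scene rest [(0.93, [475, 402, 2], [])]
scene tray [(0.81, [513, -375, 2], [])]
scene machine [(0.89, [639, 19, -2], [])]
side guard_handle [(0.73, [616, 42, 243], [])]
side slot_mouth [(0.69, [532, -91, 129], [])]
side key_grip [(0.69, [489, 511, 86], []), (0.61, [476, 402, 100], []), (0.55, [361, 361, 85], [])]
side rest [(0.58, [471, 401, 2], [])]
side tray [(0.63, [514, -376, 2], [])]
side machine [(0.71, [637, 20, 1], [])]
0.7
```

View pics/scene0.png

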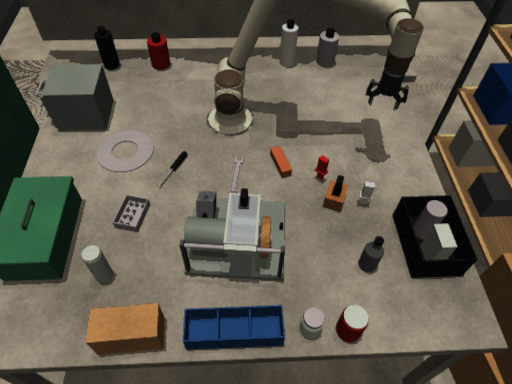

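View pics/side0.png

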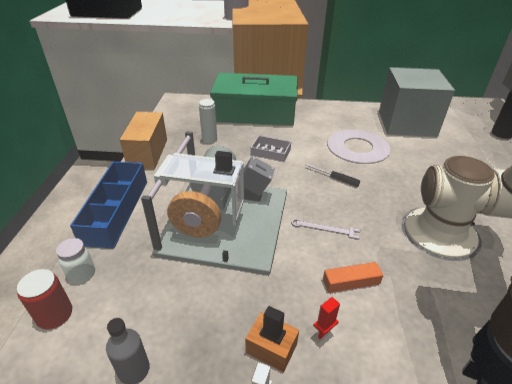

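The scene picture shows the machine around (238,240) with the black handle at (244,198), the black key in its rest at (338,190), a red decoy at (322,167) and a white one at (368,190). I'll measure the machine and rest yaw from enlarged crops.

Run:
```python
import cv2
a=cv2.imread("pics/scene0.png")
cv2.imwrite("pics/sceneM.png",cv2.resize(a[170:290,165:305],None,fx=5,fy=5,interpolation=cv2.INTER_CUBIC))
cv2.imwrite("pics/sceneK.png",cv2.resize(a[145:225,305:395],None,fx=7,fy=7,interpolation=cv2.INTER_CUBIC))
b=cv2.imread("pics/side0.png")
cv2.imwrite("pics/sideM.png",cv2.resize(b[130:275,135:300],None,fx=4,fy=4,interpolation=cv2.INTER_CUBIC))
```

```text
(no output)
```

View pics/sceneM.png

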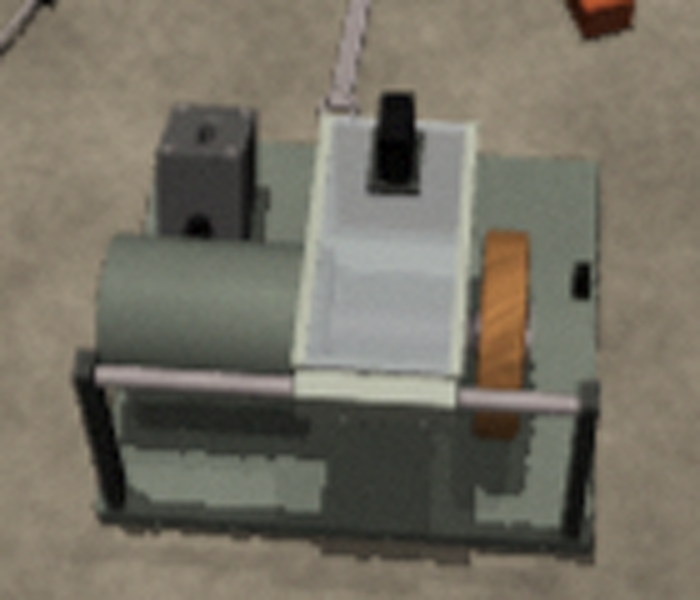

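View pics/sceneK.png

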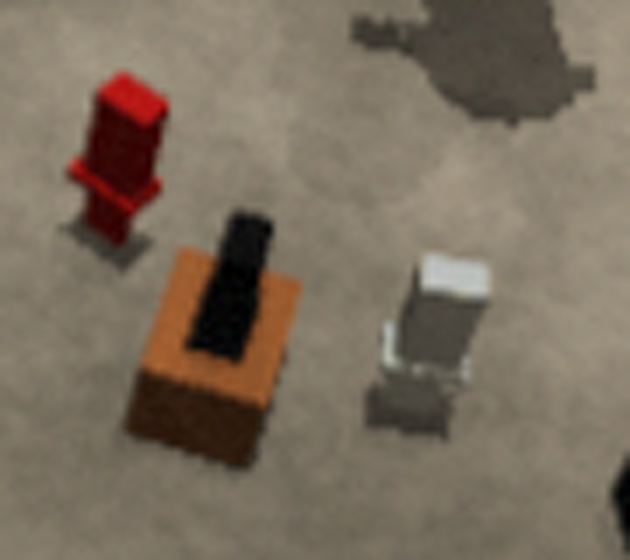

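View pics/sideM.png

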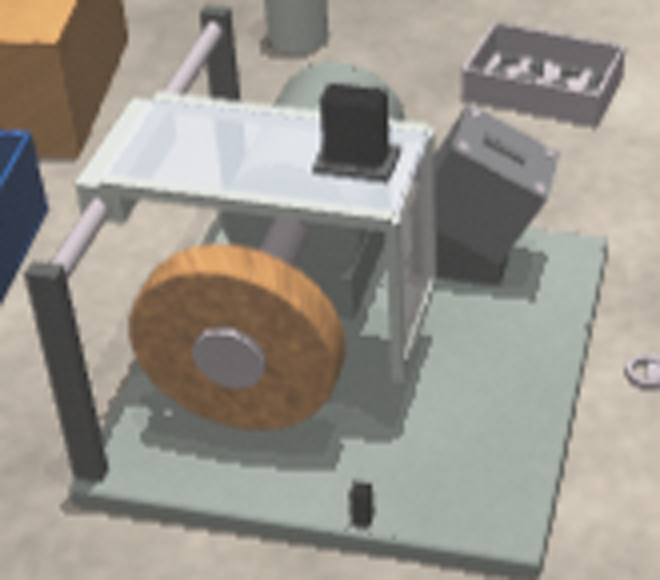

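The machine's base, its guard (about half open; the wheel is exposed to the right), and the rest's top face are clear. Next I turn the corner pixels into world positions.

```bash
cat > h.py <<'E'
import numpy as np
from bench import arm
from scipy.spatial.transform import Rotation as R
def ray(c,u,v):
    i=arm.camera_info(c) if isinstance(c,str) else c
    T=np.array(i["cam_to_world"]); d=T[:3,:3]@[(u-i["cx"])/i["fx"],(v-i["cy"])/i["fy"],1]
    return T[:3,3],d
def atz(c,u,v,z):
    o,d=ray(c,u,v); return o+d*(z-o[2])/d[2]
def proj(c,p):
    i=arm.camera_info(c) if isinstance(c,str) else c
    T=np.linalg.inv(np.array(i["cam_to_world"])); q=T[:3,:3]@p+T[:3,3]
    return q[0]/q[2]*i["fx"]+i["cx"], q[1]/q[2]*i["fy"]+i["cy"]
E
python3 - <<'E'
from h import *
np.set_printoptions(precision=1,suppress=True)
A=[atz("scene",165+u/5,170+v/5,20) for u,v in((600,158),(593,545),(100,518))]
B=[atz("side",135+u/4,130+v/4,20) for u,v in((605,240),(543,568),(75,492))]
print(*A,*B)
def yaw(d): return np.degrees(np.arctan2(d[1],d[0]))
print("x yaw",yaw(A[1]-A[0]),"y yaw",yaw(A[1]-A[2])-90, np.linalg.norm(A[1]-A[0]),np.linalg.norm(A[1]-A[2]))
print("side y",yaw(B[1]-B[0])-90,"x",yaw(B[2]-B[1]),np.linalg.norm(B[1]-B[0]),np.linalg.norm(B[2]-B[1]))
K=[atz("scene",305+u/7,145+v/7,60) for u,v in((180,248),(302,283),(268,405),(143,372))]
print(*K, sum(K)/4,[ (yaw(K[(i+1)%4]-K[i]),np.linalg.norm(K[(i+1)%4]-K[i])) for i in range(4)])
for n in("scene","side"): print(arm.camera_info(n)["cam_to_world"])
i=arm.camera_info("wrist");s=arm.read_state();print(i)
# camera in tool
T=np.array(i["cam_to_world"]);Rt=R.from_quat(s["ee_rot"]).as_matrix();print(Rt.T@(T[:3,3]-s["position"]),Rt.T@T[:3,:3],Rt)
E
```

```text
[489.6 206.1  20. ] [809.4 171.2  20. ] [ 776.6 -160.8   20. ] [ 452.9 -124.2   20. ] [485.1 210.1  20. ] [796.9 175.4  20. ]
x yaw -6.238161327132515 y yaw -5.640335853016666 321.7799251357927 333.5289399647157
side y -5.501119066482261 x -6.343555427090769 335.8243755805352 313.71335412253256
[424.  386.7  60. ] [450.8 449.7  60. ] [531.8 416.3  60. ] [507.8 353.2  60. ] [478.6 401.5  60. ] [(np.float64(66.95274329145565), np.float64(68.46077765207376)), (np.float64(-22.41929811549648), np.float64(87.59656096327292)), (np.float64(-110.82891764833026), np.float64(67.50209247716317)), (np.float64(158.20340705132466), np.float64(90.22564126313668))]
[[   0.     0.8   -0.6 1407.8]
 [   1.    -0.     0.    19.8]
 [   0.    -0.6   -0.8 1302.8]
 [   0.     0.     0.     1. ]]
[[ -1.   -0.1   0.1 480.1]
 [ -0.1   0.6  -0.8 813. ]
 [  0.   -0.8  -0.6 772.1]
 [  0.    0.    0.    1. ]]
{'fx': 268.4753695978939, 'fy': 268.4753695978939, 'cx': 251.8514244970863, 'cy': 191.90672556943767, 'cam_to_world': array([[ -0.3,  -0.9,  -0.3, 283.2],
       [ -0.9,   0.3,   0.1, 561.8],
       [ -0. ,   0.3,  -1. , 372.9],
       [  0. ,   0. ,   0. ,   1. ]])}
[  77.3    0.6 -170. ] [[-0.  -1.  -0.3]
 [ 1.  -0.  -0. ]
 [ 0.  -0.3  1. ]] [[ 0.9 -0.3 -0. ]
 [-0.3 -0.9  0. ]
 [-0.  -0.  -1. ]]
```

Call:
{"api": "send_rows", "payload": {"translation": [[0, 0, -50], [0, 0, -50], [38, 45, 0], [38, 45, 0], [38, 45, 0]], "dr": [[0, 0, -6.9], [0, 0, -6.9], [0, 0, 0], [0, 0, 0], [0, 0, 0]], "grip": [0, 0, 0, 0, 0]}}

```text
clock: 1.32
position: [310.8, 440.9, 303.2]
ee_rot: [0.999, -0.051, 0.0, -0.0]
contact_force: [0.6, 0.2, 0.7]
gripper_width: 0.0
```

Call:
{"api": "send_rows", "payload": {"translation": [[38, 45, 0], [38, 45, 0], [38, 45, 0], [38, 45, 0], [38, 45, 0]], "dr": [[0, 0, 0], [0, 0, 0], [0, 0, 0], [0, 0, 0], [0, 0, 0]], "grip": [0, 0, 0, 0, 0]}}

```text
clock: 1.95
position: [476.8, 197.4, 303.3]
ee_rot: [0.999, -0.051, 0.0, -0.0]
contact_force: [-0.1, 0.6, -0.1]
gripper_width: 0.1
```

Call:
{"api": "send_rows", "payload": {"translation": [[38, 45, 0], [38, 45, 0], [38, 45, 0], [38, 45, 0], [0, 0, 0]], "dr": [[0, 0, 0], [0, 0, 0], [0, 0, 0], [0, 0, 0], [0, 0, 0]], "grip": [0, 0, 0, 0, 0]}}

```text
clock: 2.58
position: [610.0, 1.1, 301.5]
ee_rot: [0.999, -0.054, -0.001, 0.0]
contact_force: [-0.1, 0.9, 0.6]
gripper_width: 0.4
```

```bash
cat > look.py <<'E'
import sys,cv2
from h import *
np.set_printoptions(precision=1,suppress=True)
name=sys.argv[1]; things=sys.argv[2:]
i=arm.camera_info("wrist"); s=arm.read_state()
im=arm.get_image("wrist"); cv2.imwrite(f"pics/{name}.png",cv2.resize(im[:,:,::-1],(768,576),interpolation=cv2.INTER_CUBIC))
np.save(f"pics/{name}.npy",{"i":i,"s":s},allow_pickle=True)
for t in things:
    for x in arm.place_of(t,"wrist"): print(t,round(x["confidence"],2),np.array(x["xyz"],float))
print(s["position"],s["clock"])
E
python3 look.py w1 guard_handle slot_mouth machine
```

```text
guard_handle 0.89 [615.   44.  239.5]
slot_mouth 0.55 [533.7 -85.1 130.1]
slot_mouth 0.46 [474.6 401.   57.3]
[610.    1.1 301.5] 2.575
```

View pics/w1.png

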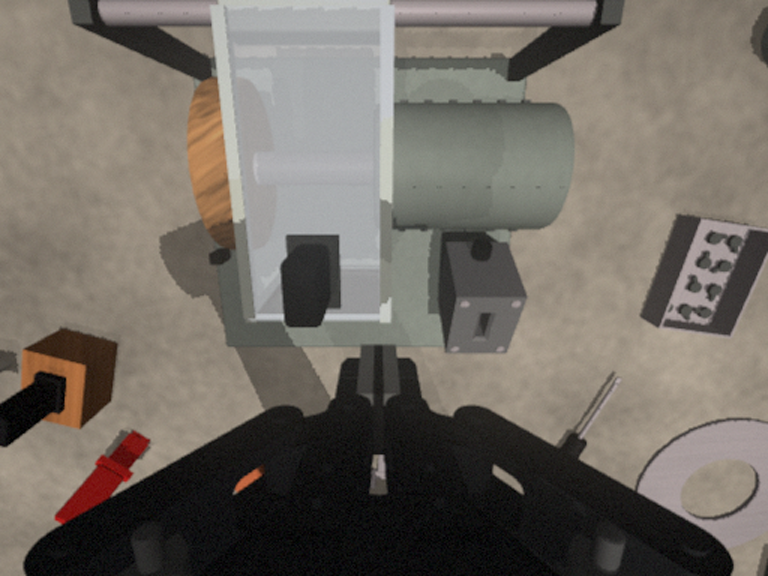

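The wrist picture shows the handle at about (310,280), the switch slot at (485,325), my closed fingers at (378,370) and the wheel to the left at (210,160). The handle agrees with the earlier detections.

Run:
```python
from h import *
np.set_printoptions(precision=1,suppress=True)
for z in (150,170,190): print(atz("scene",165+505/5,170+240/5,z), atz("scene",165+378/5+3,170+180/5,214))
```

```text
[647.7 117.3 150. ] [641.   42.8 214. ]
[660.9 115.6 170. ] [641.   42.8 214. ]
[674.1 113.9 190. ] [641.   42.8 214. ]
```

Call:
{"api": "send_rows", "payload": {"translation": [[0, 0, 30], [0, 0, 30], [0, 0, 14], [0, -8, 0], [0, -10, 0]], "dr": [[0, 0, 0], [0, 0, 0], [0, 0, 0], [0, 0, 0], [0, 0, 0]], "grip": [0, 0, 0, 0, 0]}}

```text
clock: 3.4
position: [611.4, 23.4, 230.6]
ee_rot: [0.999, -0.051, 0.001, -0.0]
contact_force: [0.2, -0.0, 0.3]
gripper_width: -0.3
```

Call:
{"api": "send_rows", "payload": {"translation": [[0, -12, 0], [0, -12, 0], [0, -12, 0], [0, -12, 0], [0, -8, 0]], "dr": [[0, 0, 0], [0, 0, 0], [0, 0, 0], [0, 0, 0], [0, 0, 0]], "grip": [0, 0, 0, 0, 0]}}

```text
clock: 4.03
position: [616.3, 78.9, 228.8]
ee_rot: [0.999, -0.051, -0.0, 0.0]
contact_force: [0.4, -3.0, 1.2]
gripper_width: 0.1
```

Call:
{"api": "send_rows", "payload": {"translation": [[0, -4, 0], [0, -4, 0], [0, -3, 0], [0, -3, 0], [0, -3, 0]], "dr": [[0, 0, 0], [0, 0, 0], [0, 0, 0], [0, 0, 0], [0, 0, 0]], "grip": [0, 0, 0, 0, 0]}}

```text
clock: 4.65
position: [618.1, 95.0, 228.7]
ee_rot: [0.999, -0.052, -0.0, 0.0]
contact_force: [0.1, -1.8, -0.0]
gripper_width: 0.1
```

Call:
{"api": "send_rows", "payload": {"translation": [[0, -3, 0], [0, -3, 0], [0, -3, 0], [0, -3, 0], [0, -3, 0]], "dr": [[0, 0, 0], [0, 0, 0], [0, 0, 0], [0, 0, 0], [0, 0, 0]], "grip": [0, 0, 0, 0, 0]}}

```text
clock: 5.28
position: [618.6, 102.2, 228.8]
ee_rot: [0.999, -0.053, -0.002, 0.007]
contact_force: [2.8, -26.9, -1.2]
gripper_width: -0.0
```

Contact with the hard stop: force rose to 27 N with the tool stopped. Backing off and up, then checking.

Call:
{"api": "send_rows", "payload": {"translation": [[0, 10, 0], [0, 30, -10], [-20, 40, -50], [-20, 45, -30], [0, 40, 0]], "dr": [[0, 0, 0], [0, 0, 0], [0, 0, 0], [0, 0, 0], [0, 0, 0]], "grip": [0, 0, 0, 0, 0]}}

```text
clock: 5.9
position: [565.0, -47.4, 319.7]
ee_rot: [0.999, -0.051, 0.004, -0.002]
contact_force: [1.1, -1.0, -0.1]
gripper_width: -0.3
```

Call:
{"api": "send_rows", "payload": {"translation": [[-30, 30, 0], [-40, 15, 0], [-40, 0, 0], [0, 0, 0], [0, 0, 0]], "dr": [[0, 0, 0], [0, 0, 0], [0, 0, 0], [0, 0, 0], [0, 0, 0]], "grip": [0, 0, 0, 85, 85]}}

```text
clock: 6.52
position: [451.1, -80.2, 315.9]
ee_rot: [0.999, -0.051, 0.001, -0.001]
contact_force: [-0.3, 0.1, 0.3]
gripper_width: 35.7
```

```bash
python3 look.py w2 guard_handle slot_mouth machine tray key_grip
```

```text
slot_mouth 0.92 [535.  -84.6 135.3]
slot_mouth 0.18 [ 514.  -376.1   -0.2]
machine 0.63 [635.  21.   2.]
tray 0.61 [ 514.3 -374.3    0.3]
key_grip 0.93 [292.2 426.8  11.2]
[451.1 -80.2 315.9] 6.525
```

View pics/w2.png

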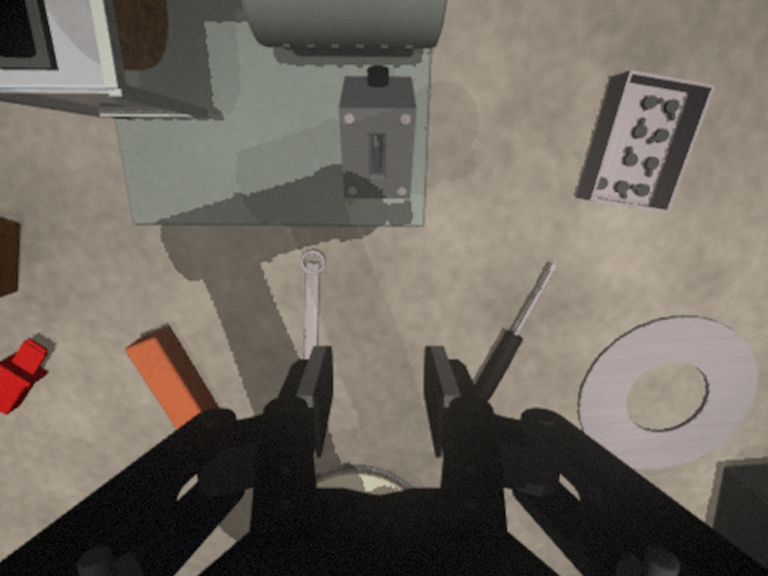

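The picture shows the guard now over the wheel (top left), the switch face with its slot at about (377,153), and the tray untouched at (650,140). Zooming in on the slot.

Run:
```python
from h import *
import cv2
np.set_printoptions(precision=1,suppress=True)
a=cv2.imread("pics/w2.png")
cv2.imwrite("pics/w2z.png",cv2.resize(a[70:230,290:490],None,fx=4,fy=4,interpolation=cv2.INTER_CUBIC))
i=np.load("pics/w2.npy",allow_pickle=True).item()["i"]
for (u,v) in ((377,153),(377,134),(377,172)): print(atz(i,(u+.5)/1.5-.5,(v+.5)/1.5-.5,132))
print(atz("scene",206.2,196,132),atz("side",261.25,167,132))
```

```text
[534.2 -88.  132. ]
[548.9 -89.5 132. ]
[519.1 -86.4 132. ]
[535.4 -85.8 132. ] [532.9 -85.9 132. ]
```

View pics/w2z.png

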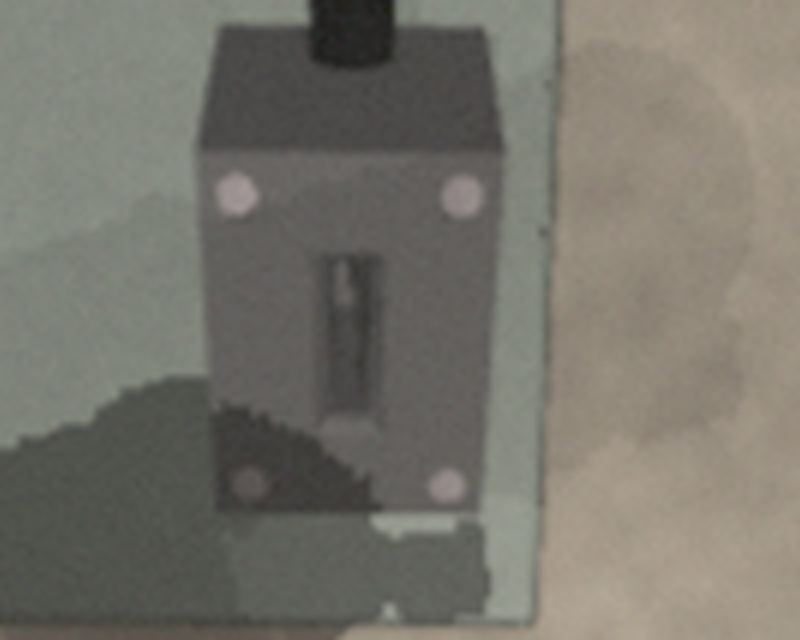

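Run:
```python
from h import *
import cv2
np.set_printoptions(precision=3,suppress=True)
i=np.load("pics/w2.npy",allow_pickle=True).item()["i"]
K=np.array([[i["fx"],0,i["cx"]],[0,i["fy"],i["cy"]],[0,0,1]])
def px(p): 
    q=(np.array(p,float)/4+[290,70]); return (q+.5)/1.5-.5
# face frame: x up in image(+x), y left
ip=np.array([px(p) for p in((200,150),(503,150),(478,512),(218,512))])
op=np.array([[40,30,0],[40,-30,0],[-40,-30,0],[-40,30,0]],float)
T=np.array(i["cam_to_world"])
ok,rv,tv=cv2.solvePnP(op,ip,K,None)
M=T[:3,:3]@cv2.Rodrigues(rv)[0]; print(M, T[:3,:3]@tv[:,0]+T[:3,3])
# constrained: known tilt, z=132; fit xy,yaw using corners + slot
from scipy.optimize import least_squares
def pose(p):
    return R.from_euler("z",p[2]).as_matrix()@R.from_euler("y",-27,degrees=True).as_matrix()
def f(p):
    M=pose(p);return np.ravel([np.array(proj(i,M@o+[p[0],p[1],132]))-q for o,q in zip(op,ip)])
r=least_squares(f,[534,-88,-.1]);print(r.x[:2],np.degrees(r.x[2]),r.fun)
c=np.array(proj(i,[r.x[0],r.x[1],132]));print(((c+.5)*1.5-.5-[290,70])*4)
for o in([18.5,0,0],[-18.5,0,0]):
    c=np.array(proj(i,pose(r.x)@o+[r.x[0],r.x[1],132]));print(((c+.5)*1.5-.5-[290,70])*4)
```

```text
[[ 0.906  0.102 -0.411]
 [-0.104  0.994  0.017]
 [ 0.41   0.027  0.912]] [531.723 -88.087 122.653]
[531.349 -88.047] -6.2676139235076604 [-0.997 -0.273  0.712  0.11   0.593  0.303 -0.256 -0.02 ]
[349.76  346.309]
[350.15  259.528]
[349.399 426.654]
```

Call:
{"api": "send_rows", "payload": {"translation": [[-10, -46, 0], [-10, -46, 0], [-10, -46, 0], [-10, -46, 0], [-10, -46, 0]], "dr": [[0, 0, 0], [0, 0, 0], [0, 0, 0], [0, 0, 0], [0, 0, 0]], "grip": [85, 85, 85, 85, 85]}}

```text
clock: 7.45
position: [424.3, 154.6, 315.4]
ee_rot: [0.999, -0.051, 0.0, -0.0]
contact_force: [0.1, -0.2, -0.3]
gripper_width: 85.1
```

Call:
{"api": "send_rows", "payload": {"translation": [[-10, -46, 0], [-10, -46, 0], [-10, -46, 0], [-10, -46, 0], [-10, -46, 0]], "dr": [[0, 0, 0], [0, 0, 0], [0, 0, 0], [0, 0, 0], [0, 0, 0]], "grip": [85, 85, 85, 85, 85]}}

```text
clock: 8.07
position: [398.1, 388.6, 315.2]
ee_rot: [0.999, -0.051, -0.0, 0.0]
contact_force: [-0.0, 0.3, 0.0]
gripper_width: 85.0
```

Call:
{"api": "send_rows", "payload": {"translation": [[-10, -46, 0], [0, 0, 30], [0, 0, 30], [0, 0, 0], [0, 0, 0]], "dr": [[0, 0, 0], [0, 0, 8.3], [0, 0, 8.3], [0, 0, 0], [0, 0, 0]], "grip": [85, 85, 85, 85, 85]}}

```text
clock: 8.7
position: [393.8, 434.1, 256.7]
ee_rot: [0.981, -0.194, 0.001, -0.001]
contact_force: [-0.9, -0.1, -0.7]
gripper_width: 85.0
```

```bash
python3 look.py w3 key_grip rest
```

```text
key_grip 0.86 [583.2 483.7  13.3]
key_grip 0.58 [294.9 427.7  11.6]
key_grip 0.56 [470.4 398.9  98.8]
rest 0.73 [474.  398.   -0.2]
[393.8 434.1 256.7] 8.7
```

View pics/w3.png

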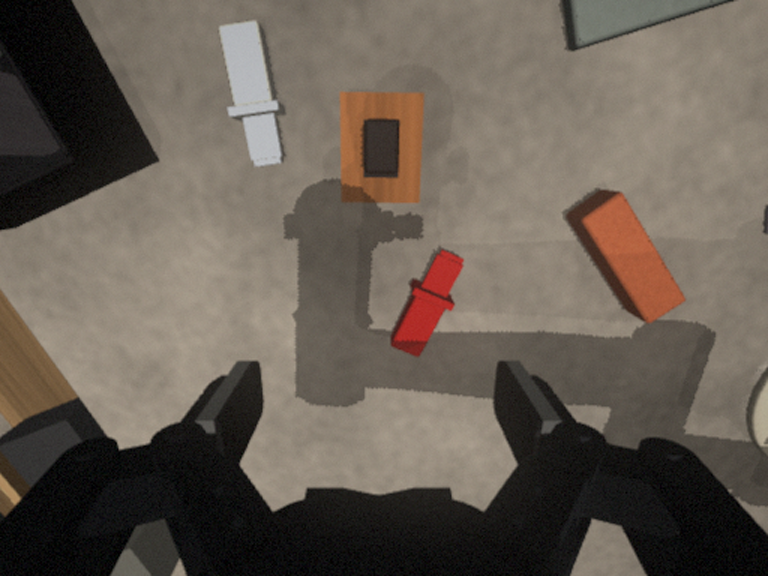

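The picture shows the black key in its rest at (381,148), well aligned with the image; the red (425,305) and white (250,90) look-alikes lie flat and clear of it.

Run:
```python
import cv2
a=cv2.imread("pics/w3.png")
b=cv2.convertScaleAbs(cv2.resize(a[80:215,320:450],None,fx=5,fy=5,interpolation=cv2.INTER_CUBIC),alpha=1.6,beta=20)
cv2.imwrite("pics/w3z.png",b[:600])
```

```text
(no output)
```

View pics/w3z.png

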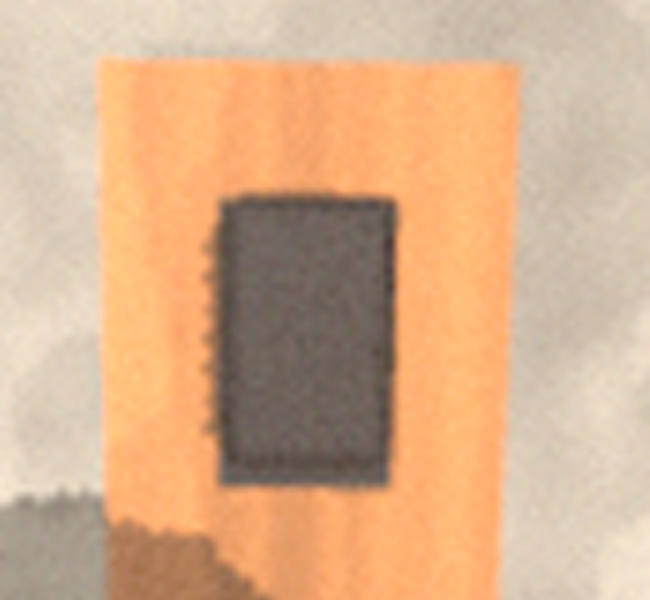

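```bash
cat > goto.py <<'E'
from h import *
def delta(tp,tyaw=None,s=None):
    s=s or arm.read_state(); M=R.from_quat(s["ee_rot"]).as_matrix()
    print("pos",s["position"].round(1),"tool yaw",np.degrees(np.arctan2(M[1,0],M[0,0])).round(2),"tilt z",M[:,2].round(3))
    print("delta tool",(M.T@(np.array(tp)-s["position"])).round(1))
E
python3 - <<'E'
from h import *
from goto import delta
np.set_printoptions(precision=1,suppress=True)
i=np.load("pics/w3.npy",allow_pickle=True).item()["i"]
def P(p,z):
    u,v=np.array(p)/5+[320,80]; return atz(i,(u+.5)/1.5-.5,(v+.5)/1.5-.5,z)
c=[P(p,135) for p in((222,200),(397,200),(390,460),(222,460))]
print(*c,sum(c)/4)
print([ (np.degrees(np.arctan2(*(c[(k+1)%4]-c[k])[[1,0]])),np.linalg.norm(c[(k+1)%4]-c[k])) for k in range(4)])
r=[P(p,60) for p in((100,60),(520,65))];print(*r,np.degrees(np.arctan2(*(r[1]-r[0])[[1,0]])))
m=(sum(c)/4); delta([m[0],m[1],91])
E
```

```text
[492.7 403.1 135. ] [483.8 381.4 135. ] [452.9 394.6 135. ] [461.8 416.2 135. ] [472.8 398.8 135. ]
[(np.float64(-112.41026395184956), np.float64(23.49527640177136)), (np.float64(156.8537393813524), np.float64(33.551861950256665)), (np.float64(67.6061765623844), np.float64(23.39883572243566)), (np.float64(-22.981462994281404), np.float64(33.5574754790151))]
[527.4 413.2  60. ] [500.2 349.2  60. ] -113.03861335073611
pos [393.6 434.1 257.1] tool yaw -22.45 tilt z [ 0.  0. -1.]
delta tool [ 86.6   2.9 166.2]
```

Call:
{"api": "send_rows", "payload": {"translation": [[43, 1.5, 0], [43, 1.5, 20], [0, 0, 40], [0, 0, 40], [0, 0, 30]], "dr": [[0, 0, 0], [0, 0, 0], [0, 0, 0], [0, 0, 0], [0, 0, 0]], "grip": [85, 85, 85, 85, 85]}}

```text
clock: 9.48
position: [471.6, 397.7, 124.8]
ee_rot: [0.981, -0.195, 0.0, -0.0]
contact_force: [0.1, 0.4, -0.1]
gripper_width: 85.3
```

Call:
{"api": "send_rows", "payload": {"translation": [[0, 0, 25], [0, 0, 12], [0, 0, 0], [0, 0, 0], [0, 0, 0]], "dr": [[0, 0, 0], [0, 0, 0], [0, 0, 0], [0, 0, 0], [0, 0, 0]], "grip": [85, 85, 85, 50, 20]}}

```text
clock: 10.1
position: [471.8, 398.5, 89.8]
ee_rot: [0.981, -0.195, 0.001, -0.001]
contact_force: [0.3, 0.5, 0.2]
gripper_width: 50.9
```

Call:
{"api": "send_rows", "payload": {"translation": [[0, 0, 0], [0, 0, 0], [0, 0, 0], [0, 0, 0], [0, 0, 0]], "dr": [[0, 0, 0], [0, 0, 0], [0, 0, 0], [0, 0, 0], [0, 0, 0]], "grip": [15, 10, 5, 5, 5]}}

```text
clock: 10.72
position: [471.9, 398.6, 89.3]
ee_rot: [0.981, -0.195, 0.001, -0.001]
contact_force: [-0.1, 0.9, 4.4]
gripper_width: 22.6
```

```bash
python3 look.py w4 key_grip; python3 -c "
from bench import arm
s=arm.read_state();print(s['contact_force'],s['wrist_torque'],s['gripper_width'])"
```

```text
key_grip 0.83 [586.5 485.3  10.9]
key_grip 0.81 [473.  398.9 104. ]
[471.9 398.6  89.3] 10.725
[0.55662078 1.39333164 4.68651395] [ 0.441778   -0.0413463  -0.03143358] 22.841896888171807
```

View pics/w4.png

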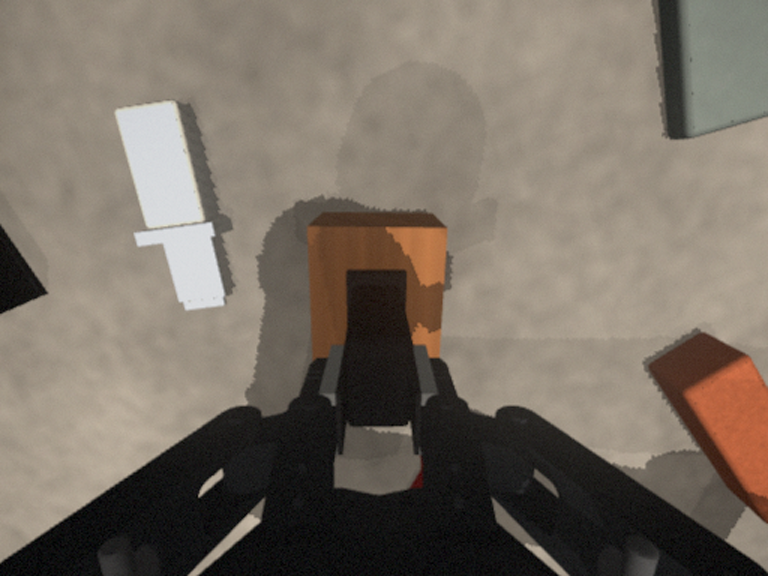

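Call:
{"api": "send_rows", "payload": {"translation": [[0, 0, -12], [0, 0, -25], [0, 0, -50], [0, 0, -60], [0, 0, -50]], "dr": [[0, 0, 0], [0, 0, 0], [0, 0, 0], [0, 0, 0], [0, 0, 0]], "grip": [5, 5, 5, 5, 5]}}

```text
clock: 11.45
position: [470.7, 397.1, 287.2]
ee_rot: [0.981, -0.195, -0.001, 0.001]
contact_force: [0.8, 1.9, -1.5]
gripper_width: 22.6
```

Call:
{"api": "send_rows", "payload": {"translation": [[0, 0, -10], [0, 0, 0], [5, 43, 0], [5, 43, 0], [5, 43, 0]], "dr": [[0, 0, -8.2], [0, 0, -8.2], [0, 0, 0], [0, 0, 0], [0, 0, 0]], "grip": [5, 5, 5, 5, 5]}}

```text
clock: 12.08
position: [471.4, 266.0, 294.5]
ee_rot: [0.999, -0.053, -0.001, 0.001]
contact_force: [0.2, -0.8, -1.3]
gripper_width: 22.8
```

Call:
{"api": "send_rows", "payload": {"translation": [[5, 43, 0], [5, 43, 0], [5, 43, 0], [5, 43, 0], [5, 43, 0]], "dr": [[0, 0, 0], [0, 0, 0], [0, 0, 0], [0, 0, 0], [0, 0, 0]], "grip": [5, 5, 5, 5, 5]}}

```text
clock: 12.7
position: [473.1, 49.9, 294.8]
ee_rot: [0.999, -0.053, -0.002, 0.0]
contact_force: [0.4, -0.8, -0.8]
gripper_width: 22.7
```

Call:
{"api": "send_rows", "payload": {"translation": [[5, 43, 0], [5, 43, 0], [0, 0, 0], [0, 0, 0], [0, 0, 0]], "dr": [[0, 0, 0], [0, 0, 0], [0, 9, 0], [0, 9, 0], [0, 9, 0]], "grip": [5, 5, 5, 5, 5]}}

```text
clock: 13.32
position: [474.5, -35.5, 295.2]
ee_rot: [0.971, -0.052, 0.235, 0.012]
contact_force: [-0.2, -0.3, -0.6]
gripper_width: 22.6
```

Run:
```python
from h import *
from goto import delta
M=R.from_euler("z",-6.1,degrees=True).as_matrix()@R.from_euler("y",-27,degrees=True).as_matrix()
delta(np.array([531.5,-88,132])+110*M[:,2])
s=arm.read_state(); T=R.from_quat(s["ee_rot"]).as_matrix()
want=np.column_stack([M[:,0],-M[:,1],-M[:,2]])
print("rot err deg, tool axes",np.degrees(R.from_matrix(T.T@want).as_rotvec()).round(2),s["joints"].round(2),s["gripper_width"])
```

```text
pos [474.5 -35.5 295.2] tool yaw -6.18 tilt z [ 0.454 -0.049 -0.89 ]
delta tool [-18.8  46.2  63.6]
rot err deg, tool axes [ 0.01 -0.17 -0.07] [ 0.42 -0.2  -0.64  0.34 -0.75  0.84] 22.554188794084148
```

Call:
{"api": "send_rows", "payload": {"translation": [[-9, 23, 0], [-10, 23, 10], [0, 0, 25], [0, 0, 20], [0, 0, 0]], "dr": [[0, 0, 0], [0, 0, 0], [0, 0, 0], [0, 0, 0], [0, 0, 0]], "grip": [5, 5, 5, 5, 5]}}

```text
clock: 13.95
position: [476.5, -82.5, 235.2]
ee_rot: [0.972, -0.052, 0.23, 0.013]
contact_force: [-0.2, 0.2, -0.8]
gripper_width: 22.5
```

```bash
python3 look.py w5 slot_mouth key_seat key_grip
python3 - <<'E'
from h import *
import cv2
for n in("scene","side"):
    im=arm.get_image(n); cv2.imwrite(f"pics/{n}5.png",im[:,:,::-1])
a=cv2.imread("pics/w5.png");cv2.imwrite("pics/w5z.png",cv2.resize(a[120:420,260:510],None,fx=2,fy=2,interpolation=cv2.INTER_CUBIC))
b=cv2.imread("pics/side5.png")
cv2.imwrite("pics/side5z.png",cv2.resize(b[110:230,210:370],None,fx=5,fy=5,interpolation=cv2.INTER_CUBIC))
b=cv2.imread("pics/scene5.png")
cv2.imwrite("pics/scene5z.png",cv2.resize(b[130:250,150:310],None,fx=5,fy=5,interpolation=cv2.INTER_CUBIC))
E
```

```text
slot_mouth 0.77 [535.6 -85.1 133.4]
key_seat 0.56 [492.6 -80.2 208.6]
key_grip 0.77 [471.  -81.6 247.8]
[476.5 -82.5 235.2] 13.95
```

View pics/w5z.png

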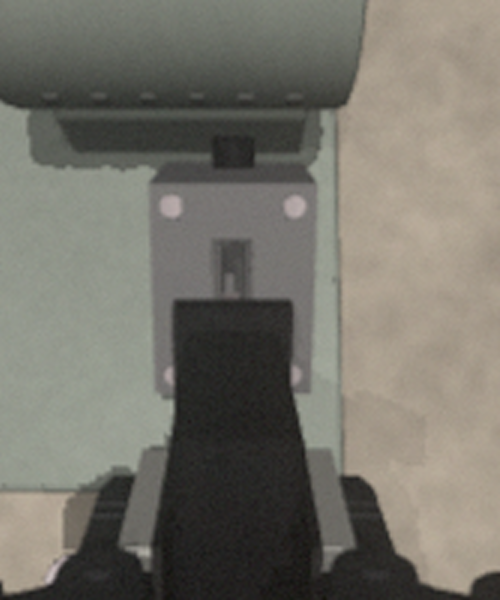

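View pics/side5z.png

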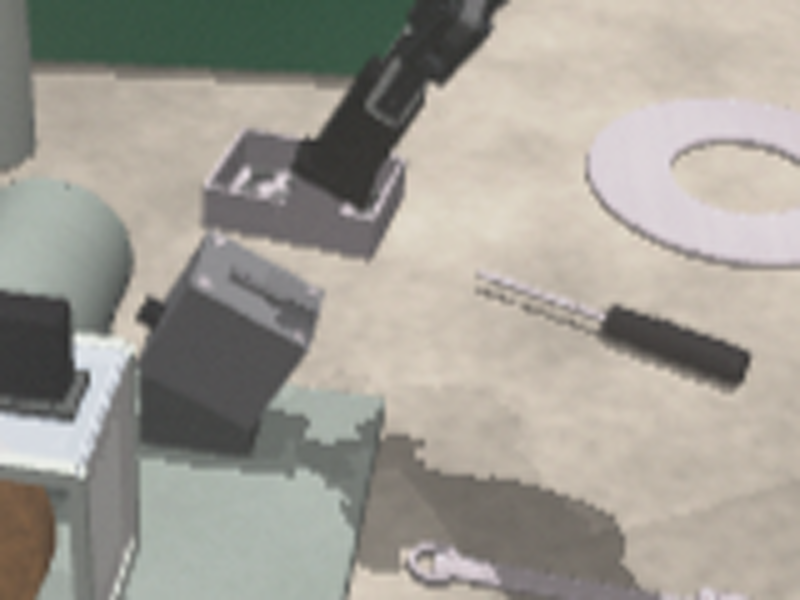

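View pics/scene5z.png

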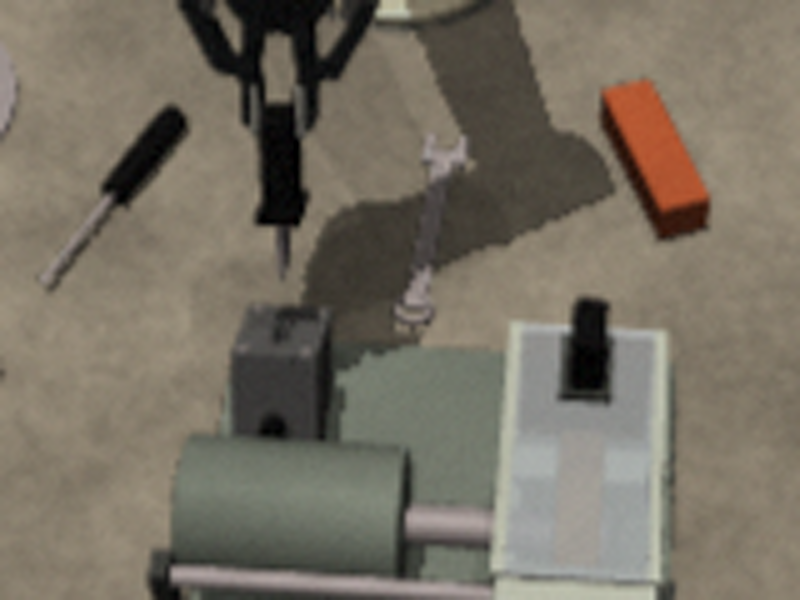

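The key is over the switch: wrist zoom shows the collar centred at u≈233 and the slot at u≈232; the scene view shows the guard over the wheel and the tongue at (282,250) pointing at the slot. Checking the fit along the slot's long way by reprojecting.

Run:
```python
from h import *
from scipy.optimize import least_squares
np.set_printoptions(precision=1,suppress=True)
d=np.load("pics/w5.npy",allow_pickle=True).item(); i,s=d["i"],d["s"]
T=R.from_quat(s["ee_rot"]).as_matrix(); p=s["position"]
Z=lambda c:((np.array(c)+.5)*1.5-.5-[260,120])*2
U=lambda q:((np.array(q,float)/2+[260,120])+.5)/1.5-.5
for o in ([23,15,29.3],[23,-15,29.3],[23,15,21.3],[18,12,-46],[15,0,74.3],[10,0,74.3],[-15,0,74.3]): print("key",o,Z(proj(i,T@o+p)))
op=np.array([[40,30,0],[40,-30,0],[20,0,0]],float); ip=[U(q) for q in((151,183),(315,183),(232,239))]
def pose(q): return R.from_euler("z",q[2]).as_matrix()@R.from_euler("y",-27,degrees=True).as_matrix()
f=lambda q:np.ravel([np.array(proj(i,pose(q)@o+[q[0],q[1],132]))-k for o,k in zip(op,ip)])
r=least_squares(f,[534,-88,-.1]);print(r.x[:2],np.degrees(r.x[2]),r.fun)
M=pose(r.x);m=np.array([r.x[0],r.x[1],132]);print("slot in tool",T.T@(m-p), np.degrees(R.from_matrix(T.T@np.column_stack([M[:,0],-M[:,1],-M[:,2]])).as_rotvec()))
# scene: triangulate slot between scene & side pixels; slot in scene5z (287,322), side5z (268,285)
def tri(*obs):
    A=np.zeros((3,3));b=np.zeros(3)
    for c,u,v in obs:
        o,dd=ray(c,u,v);dd=dd/np.linalg.norm(dd);Q=np.eye(3)-np.outer(dd,dd);A+=Q;b+=Q@o
    return np.linalg.solve(A,b)
print("tri slot0",tri(("scene",206.2,196),("side",261.25,167)))
# collar in scene: lower edge of collar underside +x: predicted
for n,(x0,y0) in(("scene",(150,130)),("side",(210,110))):
    for o in ([23,15,29.3],[23,-15,29.3],[0,0,74.3]): print(n,o,(np.array(proj(n,T@o+p))-[x0,y0])*5)
    print(n,"slot",(np.array(proj(n,m))-[x0,y0])*5)
```

```text
key [23, 15, 29.3] [293.  300.9]
key [23, -15, 29.3] [175.9 300.9]
key [23, 15, 21.3] [295.1 309.3]
key [18, 12, -46] [304.4 445.4]
key [15, 0, 74.3] [234.8 288.2]
key [10, 0, 74.3] [234.8 303.6]
key [-15, 0, 74.3] [234.9 378.2]
[530.8 -87.7] -6.334177012652282 [-1.2 -0.1  1.   0.   0.2  0. ]
slot in tool [  2.5  -0.9 116.8] [0.  0.4 0.2]
tri slot0 [533.6 -86.3 130.9]
scene [23, 15, 29.3] [249.4 222. ]
scene [23, -15, 29.3] [293.4 224.6]
scene [0, 0, 74.3] [277. 269.]
scene slot [278.3 324.9]
side [23, 15, 29.3] [304.3 146. ]
side [23, -15, 29.3] [295.7 173.8]
side [0, 0, 74.3] [297.7 234.9]
side slot [259.9 283.4]
```

Call:
{"api": "send_rows", "payload": {"translation": [[2, -0.8, 10], [1, 0, 10], [0, 0, 8], [0, 0, 5], [0, 0, 0]], "dr": [[0, 0, 0], [0, 0.2, 0.2], [0, 0, 0], [0, 0, 0], [0, 0, 0]], "grip": [5, 5, 5, 5, 5]}}

```text
clock: 14.88
position: [496.0, -82.8, 209.1]
ee_rot: [0.971, -0.053, 0.234, 0.012]
contact_force: [-0.1, 0.6, -1.7]
gripper_width: 22.6
```

```bash
python3 look.py w6
python3 - <<'E'
from h import *
import cv2
for n in("scene","side"):
    im=arm.get_image(n); cv2.imwrite(f"pics/{n}6.png",im[:,:,::-1])
a=cv2.imread("pics/w6.png");w=cv2.resize(a[150:350,290:490],None,fx=2,fy=2,interpolation=cv2.INTER_CUBIC)
b=cv2.imread("pics/side6.png")
x=cv2.resize(b[135:185,245:295],None,fx=8,fy=8,interpolation=cv2.INTER_CUBIC)
b=cv2.imread("pics/scene6.png")
y=cv2.resize(b[165:215,180:230],None,fx=8,fy=8,interpolation=cv2.INTER_CUBIC)
cv2.imwrite("pics/m6.png",np.vstack([np.hstack([x[:300],y[:300]])]));cv2.imwrite("pics/w6z.png",cv2.convertScaleAbs(w,alpha=1.3,beta=10))
E
```

```text
[496.  -82.8 209.1] 14.875
```

View pics/w6z.png

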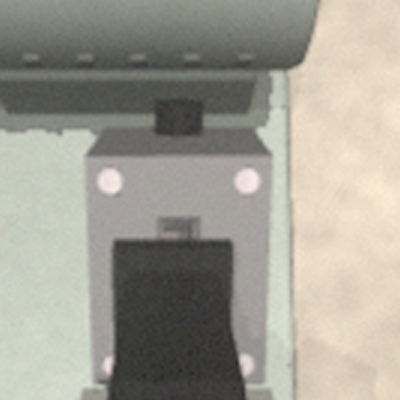

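View pics/m6.png

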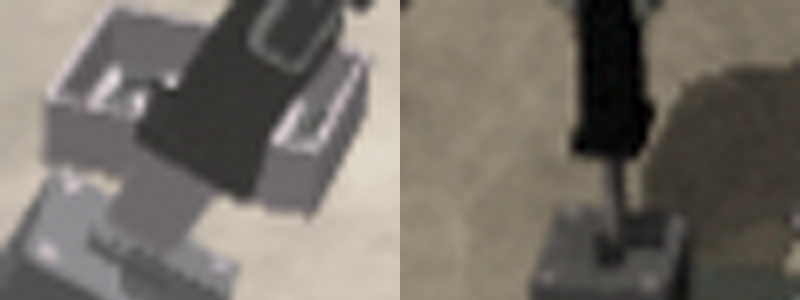

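The side crop (left) shows the tongue tip just above the slot and lined up with it; the scene crop shows it centred sideways. Going in gently.

Call:
{"api": "send_rows", "payload": {"translation": [[0, 0, 4], [0, 0, 4], [0, 0, 3], [0, 0, 3], [0, 0, 2]], "dr": [[0, 0, 0], [0, 0, 0], [0, 0, 0], [0, 0, 0], [0, 0, 0]], "grip": [5, 5, 5, 5, 5]}}

```text
clock: 15.65
position: [503.1, -83.6, 195.0]
ee_rot: [0.971, -0.054, 0.234, 0.012]
contact_force: [-1.3, -0.3, -1.1]
gripper_width: 22.7
```

```bash
cat > st.py <<'E'
from h import *
np.set_printoptions(precision=2,suppress=True)
s=arm.read_state();T=R.from_quat(s["ee_rot"]).as_matrix()
M=R.from_euler("z",-6.2,degrees=True).as_matrix()@R.from_euler("y",-27,degrees=True).as_matrix()
print("F tool",T.T@s["contact_force"],"M tool",T.T@s["wrist_torque"],"w",s["gripper_width"])
print("slot(531.2,-87.9,132) in tool",T.T@(np.array([531.2,-87.9,132])-s["position"]),"rot",np.degrees(R.from_matrix(T.T@np.column_stack([M[:,0],-M[:,1],-M[:,2]])).as_rotvec()))
E
python3 st.py
```

```text
F tool [-1.59  0.46  0.44] M tool [-0.1  -1.37 -0.02] w 22.665488202875903
slot(531.2,-87.9,132) in tool [-3.48  1.26 69.04] rot [-0.02 -0.14 -0.12]
```

Call:
{"api": "send_rows", "payload": {"translation": [[-1, 0.4, 0], [-1, 0.4, 0], [-0.5, 0, 0], [0, 0, 0], [0, 0, 0]], "dr": [[0, 0, 0], [0, 0, 0], [0, 0, 0], [0, 0, 0], [0, 0, 0]], "grip": [5, 5, 5, 5, 5]}}

```text
clock: 16.27
position: [501.2, -83.9, 194.6]
ee_rot: [0.97, -0.053, 0.235, 0.012]
contact_force: [0.5, -0.3, -1.4]
gripper_width: 22.2
```

```bash
python3 st.py; python3 look.py w7
python3 - <<'E'
from h import *
import cv2
b=arm.get_image("side")[:,:,::-1]
x=cv2.resize(b[135:185,245:295],None,fx=8,fy=8,interpolation=cv2.INTER_CUBIC)
a=cv2.imread("pics/w7.png");w=cv2.resize(a[200:400,290:490],None,fx=2,fy=2,interpolation=cv2.INTER_CUBIC)
cv2.imwrite("pics/m7.png",np.hstack([x,cv2.convertScaleAbs(w,alpha=1.3,beta=10)]))
E
```

```text
F tool [-0.16  0.25  1.53] M tool [ 0.01 -1.1  -0.04] w 22.167598481912286
slot(531.2,-87.9,132) in tool [-1.76  0.78 69.48] rot [-0.05 -0.22 -0.11]
[501.2 -83.9 194.6] 16.275
```

View pics/m7.png

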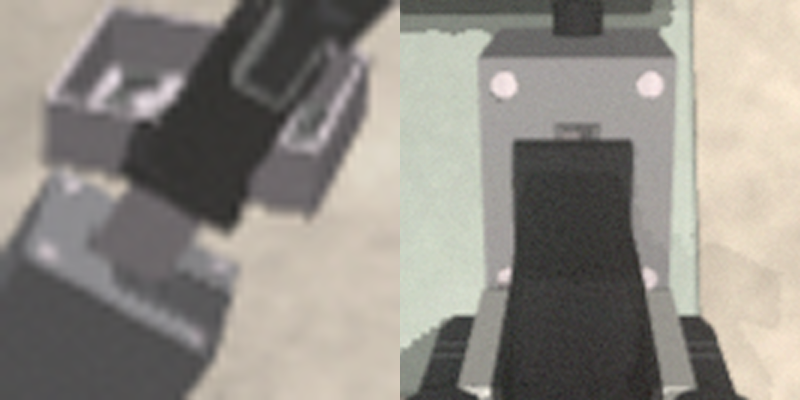

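Call:
{"api": "send_rows", "payload": {"translation": [[0, 0.4, 2], [0, 0, 4], [0, 0, 4], [0, 0, 4], [0, 0, 4]], "dr": [[0, 0, 0], [0, 0, 0], [0, 0, 0], [0, 0, 0], [0, 0, 0]], "grip": [5, 5, 5, 5, 5]}}

```text
clock: 17.0
position: [509.3, -85.3, 177.9]
ee_rot: [0.971, -0.053, 0.235, 0.012]
contact_force: [-0.8, -0.5, 0.2]
gripper_width: 22.4
```

```bash
python3 st.py
```

```text
F tool [-0.58  0.54 -0.48] M tool [ 0.04 -1.3   0.  ] w 22.448123474199903
slot(531.2,-87.9,132) in tool [-1.33  0.24 50.93] rot [-0.03 -0.16 -0.11]
```

Call:
{"api": "send_rows", "payload": {"translation": [[0, 0, 4], [0, 0, 4], [0, 0, 4], [0, 0, 3], [0, 0, 2]], "dr": [[0, 0, 0], [0, 0, 0], [0, 0, 0], [0, 0, 0], [0, 0, 0]], "grip": [5, 5, 5, 5, 5]}}

```text
clock: 17.62
position: [517.0, -86.2, 163.0]
ee_rot: [0.971, -0.053, 0.235, 0.012]
contact_force: [-1.1, 1.0, -1.2]
gripper_width: 22.7
```

```bash
python3 st.py
```

```text
F tool [-1.64 -0.88  0.55] M tool [ 0.01 -1.53 -0.02] w 22.70429144627553
slot(531.2,-87.9,132) in tool [-1.42  0.21 34.17] rot [-0.03 -0.18 -0.11]
```

Call:
{"api": "send_rows", "payload": {"translation": [[0, 0, 1.5], [0, 0, 1], [0, 0, 1], [0, 0, 0.5], [0, 0, 0.5]], "dr": [[0, 0, 0], [0, 0, 0], [0, 0, 0], [0, 0, 0], [0, 0, 0]], "grip": [5, 5, 5, 5, 5]}}

```text
clock: 18.25
position: [519.0, -86.4, 159.3]
ee_rot: [0.971, -0.053, 0.235, 0.012]
contact_force: [-2.0, 0.4, -1.0]
gripper_width: 22.7
```

```bash
python3 st.py
```

```text
F tool [-2.25 -0.13 -0.02] M tool [-0.01 -1.67  0.02] w 22.716507780664074
slot(531.2,-87.9,132) in tool [-1.5   0.24 29.9 ] rot [-0.04 -0.19 -0.11]
```

Call:
{"api": "send_rows", "payload": {"translation": [[0, 0, 0.7], [0, 0, 0.7], [0, 0, 0.7], [0, 0, 0.5], [0, 0, 0]], "dr": [[0, 0, 0], [0, 0, 0], [0, 0, 0], [0, 0, 0], [0, 0, 0]], "grip": [5, 5, 5, 5, 5]}}

```text
clock: 18.88
position: [519.7, -86.5, 158.5]
ee_rot: [0.97, -0.053, 0.236, 0.012]
contact_force: [-15.4, 5.9, 12.4]
gripper_width: 22.6
```

```bash
python3 st.py
```

```text
F tool [ -8.43  -4.2  -18.34] M tool [ 1.   -3.59 -0.04] w 22.591001583340287
slot(531.2,-87.9,132) in tool [-1.84  0.22 28.82] rot [-0.04 -0.31 -0.1 ]
```

```bash
python3 look.py w8
python3 - <<'E'
from h import *
import cv2
b=arm.get_image("side")[:,:,::-1]
x=cv2.resize(b[135:185,245:295],None,fx=8,fy=8,interpolation=cv2.INTER_CUBIC)
a=cv2.imread("pics/w8.png");w=cv2.resize(a[200:400,290:490],None,fx=2,fy=2,interpolation=cv2.INTER_CUBIC)
cv2.imwrite("pics/m8.png",np.hstack([x,cv2.convertScaleAbs(w,alpha=1.3,beta=10)]))
E
```

```text
[519.7 -86.5 158.5] 18.875
```

View pics/m8.png

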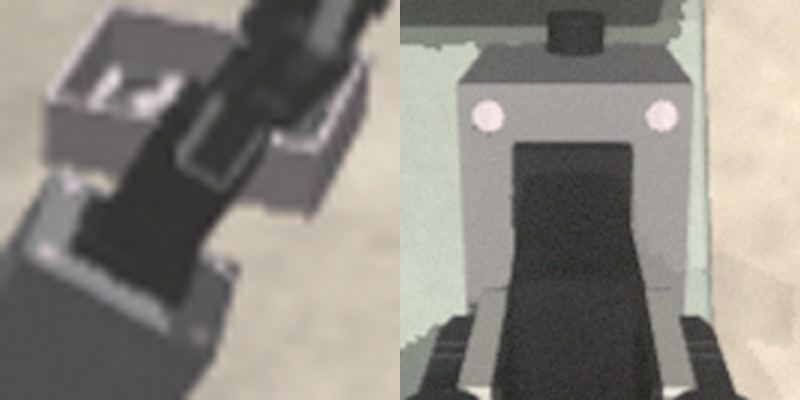

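Collar appears flush on the switch face in both crops. Releasing and retracting along the slot axis.

Call:
{"api": "send_rows", "payload": {"translation": [[-0.5, 0, 0], [0, 0, 0], [0, 0, 0], [0, 0, 0], [0, 0, 0]], "dr": [[0, 0, 0], [0, 0, 0], [0, 0, 0], [0, 0, 0], [0, 0, 0]], "grip": [5, 40, 70, 85, 85]}}

```text
clock: 19.6
position: [520.1, -86.3, 156.8]
ee_rot: [0.97, -0.053, 0.235, 0.012]
contact_force: [0.5, -1.0, -0.2]
gripper_width: 85.1
```

Call:
{"api": "send_rows", "payload": {"translation": [[0, 0, 0], [0, 0, -15], [0, 0, -40], [0, 0, -40], [0, 0, -20]], "dr": [[0, 0, 0], [0, 0, 0], [0, 0, 0], [0, 0, 0], [0, 0, 0]], "grip": [85, 85, 85, 85, 85]}}

```text
clock: 20.23
position: [467.7, -80.4, 261.6]
ee_rot: [0.97, -0.053, 0.237, 0.011]
contact_force: [1.5, 0.1, -1.0]
gripper_width: 84.8
```

Call:
{"api": "send_rows", "payload": {"translation": [[0, 0, -10], [0, 0, 0], [0, 0, 0], [0, 0, 0], [0, 0, 0]], "dr": [[0, 0, 0], [0, 0, 0], [0, 0, 0], [0, 0, 0], [0, 0, 0]], "grip": [85, 85, 85, 85, 85]}}

```text
clock: 20.85
position: [462.9, -80.4, 267.2]
ee_rot: [0.971, -0.053, 0.234, 0.012]
contact_force: [0.4, 0.2, -0.1]
gripper_width: 85.0
```

```bash
python3 look.py w9 key_seat slot_mouth key_grip guard_handle tray
python3 - <<'E'
from h import *
import cv2
np.set_printoptions(precision=1,suppress=True)
b=arm.get_image("side")[:,:,::-1]; print([(x["confidence"],np.array(x["xyz"])) for t in("key_seat","key_grip","guard_handle","tray") for x in arm.place_of(t,"side")])
c=arm.get_image("scene")[:,:,::-1]; print([(x["confidence"],np.array(x["xyz"])) for t in("key_seat","key_grip","guard_handle","tray") for x in arm.place_of(t,"scene")])
x=cv2.resize(b[120:200,220:300],None,fx=5,fy=5,interpolation=cv2.INTER_CUBIC)
y=cv2.resize(c[165:245,170:250],None,fx=5,fy=5,interpolation=cv2.INTER_CUBIC)
cv2.imwrite("pics/m9.png",np.hstack([x,y]))
E
python3 st.py
```

```text
key_seat 0.66 [530.4 -85.1 128.9]
slot_mouth 0.7 [534.  -88.4 130.8]
slot_mouth 0.19 [633.   18.4  -2.1]
key_grip 0.92 [511.5 -83.9 170.1]
key_grip 0.42 [628.5 116.4 238.3]
guard_handle 0.75 [626.3 117.2 238.1]
tray 0.61 [ 512.6 -377.7   -1.9]
[462.9 -80.4 267.2] 20.85
[(0.77, array([531.2, -88.8, 131.3])), (0.69, array([323.3, 399.9,  12.5])), (0.73, array([585.4, 488.9,  16. ])), (0.6, array([513.8, -76.8, 168.3])), (0.6, array([293.3, 431.8,  13.9])), (0.72, array([625.1, 118.8, 240.5])), (0.89, array([ 511.1, -375.4,   -0.2]))]
[(0.73, array([530.5, -84.7, 130.6])), (0.73, array([318.2, 406.6,  10.5])), (0.7, array([538.8, 494. ,  17. ])), (0.68, array([531.5, -89.3, 137.6])), (0.41, array([474.5, 398.1,   3.2])), (0.86, array([582.7, 488.5,  10.9])), (0.66, array([292. , 429.5,  12.2])), (0.59, array([509.2, -87.5, 166. ])), (0.85, array([626.8, 122.4, 237.7])), (0.75, array([ 514.7, -376.5,    2.5]))]
F tool [0.61 0.98 0.4 ] M tool [-0.   -0.91 -0.  ] w 85.13686295456931
slot(531.2,-87.9,132) in tool [ -1.14   0.32 152.34] rot [-0.05 -0.2  -0.11]
```

View pics/m9.png

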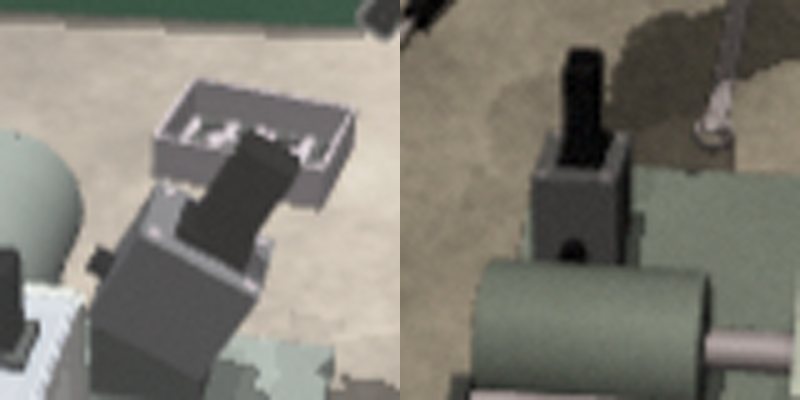

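View pics/w9.png

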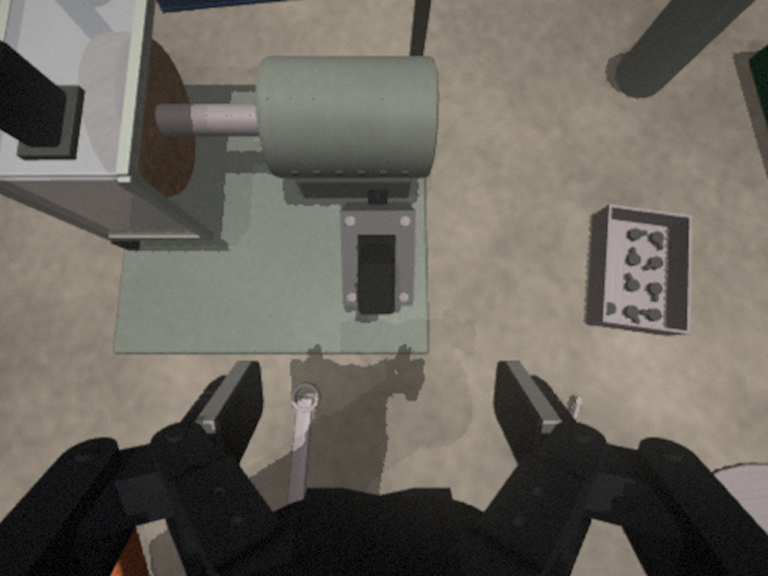

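The crops show the key standing in the switch with its collar on the face, at about (240,200) in the side crop and (580,110) in the scene crop. The guard is over the wheel, the gripper is clear, and the tray has not moved. Handing in.

```bash
python3 -c "
from bench import arm
print(arm.job_done()); print(arm.read_state()['clock'])"
```

```text
the job is handed in; nothing more can be done
None
the job is handed in; nothing more can be done
```

The guard is shut over the wheel, the key is fully in the switch and released, and I handed the job in at about 21 s. The job reports no verdict, so the results below are from my own checks.

- **Guard:** I pushed the handle with closed fingers until it hit its hard stop, where the force jumped from about 2.5 N to 27 N. The handle moved about 75 mm, and afterwards the pictures show the guard centred over the wheel.
- **Key:** I took the black key out of its rest, leaned it 27° to match the slot and pushed it in. There was almost no resistance until the collar met the switch face at 18 N. I then let go and backed straight out along the slot.
- **Last checks:** The detected key seat, about (531, -86, 130) mm, lies within about 5 mm of every slot-mouth estimate. That is no better than the detector's 4 mm error, so the firm contact is the stronger evidence. The side and scene pictures show the collar on the face, the gripper was clear, and the tray stayed within about 4 mm of its start.
- **Disagreements:**
  - Slot position estimates differed by 2–4 mm between cameras, so I corrected the key sideways by about 2.5 mm at the slot's mouth.
  - The final handle readings (y = 117–122 mm) were a little below the roughly 128 mm I expected from the finger position. I put this down to my estimate of the finger thickness, because the stop was clearly felt.

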